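# Stopper the round flask and hold it down in the mixer's sprung ring

### The arm

A 6-joint arm with a two-finger parallel gripper is mounted at the origin on a cart in front of the work surface, level with it; the furniture and walls round the work are solid. World frame = base frame: x ahead of the robot, y to its left, z up, the work surface at z = 0. Lengths are in mm, angles in rad, forces in N, time in s.
With the tool pointing down it reaches from about 350 to 775 mm from the base axis. Payload 7.3 kg.
Tool frame: the origin (TCP) lies midway between the tips of the shut fingers; the grasp point (between the pads) lies 19 mm behind it; z points along the fingers, x is the direction in which the jaws open and shut, and the axes are right-handed (so a half turn about z gives the same grasp; the last joint's range is limited). The gripper opens to 92 mm and grips with 3 to 60 N. Pads are 19 mm wide; open, the fingers measure 130 mm over their backs; the gripper's body (75 mm by 190 mm) begins 47 mm behind the grasp point.
Start: joints at [-1.422, 0.342, 1.524, -0, 1.275, -0.146], TCP at [152.56, -502.365, 226.741] pointing down, gripper open.
Joint ranges: [-2.53, 2.53], [-0.77, 2.02], [0.04, 2.7], [-1, 4.14], [0.28, 2.66], [-3.11, 3.11]. Speed limits (rad/s): [2.57, 2.57, 3.14, 3.14, 3.14, 3.14].

### API

Orientations are given as [roll, pitch, yaw] about the fixed x, y, z axes, in that order (R = Rz(yaw) Ry(pitch) Rx(roll)).
In Python, from plant import bot gives the robot as it stands.
- The arm moves only by the shell command python3 -m pendant 'ROWS' [OPENING]. ROWS is JSON, a list of rows, each an object with "linear": the shift along the world's x, y, z in mm, a list of three; "twist": the turn about the world's z in degrees. In form: [{"linear": [x, y, z], "twist": twist}, ...]. A call has 1 to 20 rows; each row is the pose to reach, as a shift and turn from the pose commanded when the call began; what a row does not reach only later rows make up. A row lasts 1/8 s, in which the tool goes at most 62.5 mm and 10.7 degrees, less where a joint would pass 70% of its speed; a pose out of reach is approached as far as the arm can. A call with a gripper value outside its range is refused whole. OPENING is the closure in counts, from 0 (fully open) to 255 (shut), set as the call begins (- or left out, the last holds). The fingers move at their own pace and stop on an object; the grip force is fixed at half the most. Time passes only in rows, so rows that repeat a pose let the fingers close. It gives the time, the measured TCP pose, the force and the opening at its end, in the units of the state.
- bot.get_obs(): the state, without advancing time (a new reading comes with each control period).
- bot.capture(name): name is "scene" or "top" or "wrist"; returns a dict with "frame" (384x512x3 uint8, blue, green, red), "z_map" (384x512 float32, mm along the optical axis (not along the pixel's ray), 0 where there is no reading), "fx", "fy", "cx", "cy" (pixels), "rvec" (rotation vector, rad) and "tvec" (3), from world to camera coordinates, as OpenCV has them. Camera axes: x right, y down, z forward; pixel columns grow to the right and rows downward; lengths in mm; the calibration is good to about 2 mm. A picture is of the moment at which its call begins.
- bot.close_job(): hands the job in, once; it reports no verdict.
The state is a dict: "time": time; "joint_positions": joint angles; "dq": joint speeds; "tau": joint torques, N m; "tool_pos": TCP position; "tcp_rot": TCP orientation; "contact_force": force on the tool from outside, world axes, zero at the start; "moment": the same for the moment, N m; "grip_width": finger opening in mm.
Only numpy, scipy, OpenCV 4.12 (cv2) and the standard library are available. Lean on these libraries where they do the work, as an engineer would, in place of code of your own. Each camera call takes 0.05 s, during which the arm holds its last target. There are 200 camera calls.

### The job

The round-bottom flask is to be shaken on the touch-start mixer, which runs only while its sprung ring is held down. First, while the flask still stands in its cork ring, close it with the stopper that fits its neck, pushed fully home; leave the other two stoppers in their stand. Then take the stoppered flask by the neck, carry it upright to the mixer, sit it in the sprung ring and press it straight down most of the way against the springs without ramming it, and finish like that: still gripping the flask by its neck and holding the ring down.

Things in the scene. Friction and masses are not known exactly. Their poses are not given: they have to be found in the camera images.
- flask: round-bottom flask of brown (amber) glass, 142 mm tall, about 0.35 kg, its weight low in the bulb: a ball of 85 mm diameter with a straight upright neck of 40 mm outside diameter, 4.5 mm wall, which stands clear of the ball from 84 mm above the origin up to the mouth. It stands upright, loose, in the cork ring. Origin: the lowest point of the ball; z runs up the neck's axis.
- flask_rim (a point): centre of the flask's open mouth, level with the rim, 142 mm above the flask's origin. The bore is 31 mm in diameter and open to below any stopper's tip.
- cork_ring: loose ring of cork, 107 mm outside diameter, 24 mm high, in which the flask stands (the flask's origin is then 6 mm above the worktop). Origin: centre of its underside.
- stopper_stand: grey block 180 x 70 x 48 mm, fixed, with three bores in a row along its x axis (the long side), in which the stoppers hang by their flanges on the block's top: large at x = -52, medium at x = +8, small at x = +60 mm. Origin: centre of its underside; z up.
- stopper_medium: the stopper that fits the flask: white plastic, loose, 30 g. Downward cone 30 mm long, 28 mm in diameter under the flange and 22.4 mm at the tip; above it a flange 36 mm wide, 4 mm thick; on top a round ribbed grip 28 to 30 mm in diameter and 20 mm high. Origin: on the axis at the flange's underside, where it meets the neck's rim (point flask_rim) when fully home; z up through the grip.
- stopper_large: white plastic stopper too big for the flask: cone 44 mm in diameter, flange 54 mm, grip 40 mm in diameter and 22 mm high. Loose in the stand. Origin at the flange's underside, z up.
- stopper_small: white plastic stopper too small for the flask: cone 18 mm in diameter, flange 26 mm, grip 18 mm in diameter and 16 mm high. Loose in the stand. Origin at the flange's underside, z up.
- mixer: low white laboratory mixer, fixed, 185 mm (x) x 130 mm (y) x 56 mm, with a grey control panel on its front (-x) end and a round aluminium plate 124 mm across on top, centred 20 mm behind the middle (+x). Over the plate the ring cradle rides on three upright pins (51 mm from the ring's axis, tops 114 mm above the worktop) with coil springs. Origin: centre of its underside; z up.
- cradle_seat (a point): point on the axis of the black rubber-covered ring cradle (89 mm outside, 60 mm clear opening, centre line 100 mm above the worktop when up) where the flask's origin comes to lie when the ball sits in the ring; 10 mm below the ring's centre line, so about 90 mm above the worktop when up. It moves down with the ring.
- cradle (a joint): how far the ring cradle is pressed down, in m: 0 up, 0.014 on its stop. It stays up under the flask's own weight; it starts to move at about 6 N and takes about 16 N at the stop (700 N/m), flask's weight included, and springs back up when released.

How it is judged:
By the outcome, as a careful person would: the job done as asked, in the order asked, and still so for the second after the job is handed in, while the arm keeps its last pose, push and grip.
It also fails if it takes over 69 s, if anything falls off the work surface, if the arm or the gripper's body presses on something with over 40 N, if the wrist force passes 120 N, or if a joint passes its speed limit or range.

## Working session

There is one attempt and no reset: what is moved stays moved. The work goes in short steps, Python scripts to look and compute and a shell command to move; the robot and the scene stay as the last step left them, time stands still between calls to the robot, and variables do not carry over. Pictures are saved under pics/ and viewed, about 8 in all and at most 12, crops included, and the job is handed in when it is done.

```bash
mkdir -p pics; ls; cat > h.py <<'E'
from plant import bot
import cv2, numpy as np
def cap(n):
    c=bot.capture(n); c['R']=cv2.Rodrigues(np.array(c['rvec'],float))[0]; c['t']=np.array(c['tvec'],float).ravel(); return c
def ray(c,u,v,z):
    d=c['R'].T@np.array([(u-c['cx'])/c['fx'],(v-c['cy'])/c['fy'],1]); o=-c['R'].T@c['t']
    return o+d*(z-o[2])/d[2]
def cloud(c):
    v,u=np.mgrid[:384,:512]; Z=c['z_map']
    P=np.stack([(u-c['cx'])/c['fx']*Z,(v-c['cy'])/c['fy']*Z,Z],-1)
    P=(P-c['t'])@c['R']; P[Z==0]=np.nan; return P
E
python3 - <<'E'
from h import *
a=cap('scene');b=cap('top')
cv2.imwrite('pics/a.png',a['frame']);cv2.imwrite('pics/b.png',b['frame'])
for c in(a,b):print(c['fx'],c['cx'],c['cy'],-c['R'].T@c['t'],c['R'].T[:,2])
o=bot.get_obs();print(o)
np.savez('ab.npz',b=cloud(b),a=cloud(a))
E
```

```text
pics
416.35710625154945 255.88262011763135 195.65987600992943 [  50.57435055 -789.98692006  520.65627127] [ 0.53826024  0.69480565 -0.47699163]
407.9671611317828 256.7308621201883 193.79500404689426 [ 382.19771116 -187.88862271 1046.74681774] [ 0.1233872  -0.00851962 -0.99232203]
{'time': 0.1, 'joint_positions': array([-1.42200688e+00,  3.42667922e-01,  1.52492515e+00, -2.56441103e-05,
        1.27541109e+00, -1.46041273e-01]), 'dq': array([-1.93499676e-03, -1.79261638e-03, -2.53266245e-03, -1.14502829e-03,
       -3.14305227e-04,  8.92347524e-05]), 'tau': array([ 1.81627984e-03, -4.32004738e+01, -2.44694138e+01,  7.19330111e-02,
        5.26359421e-02, -4.56839030e-05]), 'tool_pos': array([ 152.49100167, -501.97948876,  226.10546979]), 'tcp_rot': array([-3.14141151e+00,  1.40004453e-03, -1.27595800e+00]), 'contact_force': array([ 0.43954785, -0.76437086, -0.28496027]), 'moment': array([0.01347716, 0.02500618, 0.07068576]), 'grip_width': 91.43604324542797}
```

View pics/b.png

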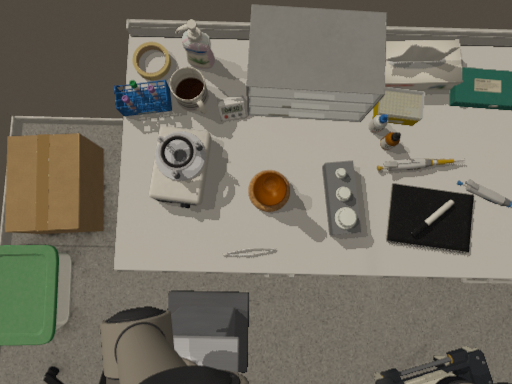

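View pics/a.png

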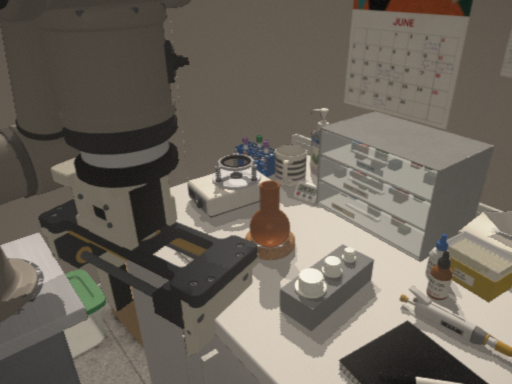

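The top view shows the mixer's ring at about (178,152), the flask at (270,190), and the stand with the small, medium and large stoppers at (341,174), (343,195) and (346,217). In the scene view the flask stands upright and everything is free.

```bash
python3 - <<'E'
from h import *
b=cap('top');P=cloud(b);f=b['frame']
def loc(n,u,v,r,z0,z1):
    Q=P[v-r:v+r,u-r:u+r].reshape(-1,3);Q=Q[(Q[:,2]>z0)&(Q[:,2]<z1)]
    print(n,len(Q)); 
    if len(Q)>5:
        (cx,cy),rad=cv2.minEnclosingCircle(Q[:,:2].astype(np.float32)); print(Q.mean(0).round(1),cx,cy,rad,Q.min(0).round(),Q.max(0).round())
loc('med',343,195,14,66,80);loc('small',341,174,12,60,76);loc('large',346,217,14,66,82)
loc('stand',345,198,45,42,51);loc('rim',270,190,26,138,156);loc('ring',178,152,28,96,112);loc('mix',180,165,50,45,70)
Q=P[150:245,320:370].reshape(-1,3);Q=Q[(Q[:,2]>42)&(Q[:,2]<51)];print(cv2.minAreaRect(Q[:,:2].astype(np.float32)))
Q=P[120:210,148:216].reshape(-1,3);Q=Q[(Q[:,2]>45)&(Q[:,2]<62)];print(cv2.minAreaRect(Q[:,:2].astype(np.float32)))
cv2.imwrite('pics/c.png',cv2.resize(f[120:250,140:380],None,fx=3.3,fy=3.3,interpolation=cv2.INTER_CUBIC))
E
```

```text
med 113
[ 512.1 -406.7   71.1] 512.6441650390625 -406.751220703125 14.884866714477539 [ 498. -422.   66.] [ 526. -393.   77.]
small 55
[ 563.1 -400.5   66.5] 563.4862060546875 -401.4541015625 9.960953712463379 [ 555. -411.   60.] [ 573. -392.   72.]
large 231
[ 452.5 -413.    73.2] 452.80999755859375 -414.0567321777344 20.888662338256836 [ 433. -433.   66.] [ 472. -393.   77.]
stand 1498
[ 509.8 -406.8   47.6] 507.5807800292969 -446.53399658203125 114.53678131103516 [ 412. -524.   42.] [ 597. -365.   51.]
rim 103
[ 520.5 -227.2  146.4] 520.6405639648438 -226.87454223632812 19.951887130737305 [ 501. -245.  138.] [ 539. -209.  153.]
ring 702
[595.8  -4.8 102.9] 596.403564453125 -4.114644527435303 57.57219314575195 [539. -57.  96.] [642.  43. 112.]
mix 3082
[565.   -6.1  57.3] 575.9267578125 -2.7645349502563477 107.56244659423828 [472. -74.  45.] [673.  70.  69.]
((504.7579040527344, -408.39923095703125), (180.61489868164062, 71.19244384765625), 6.389477252960205)
((571.4129028320312, -2.3132400512695312), (130.7425079345703, 195.348388671875), 84.09568786621094)
```

View pics/c.png

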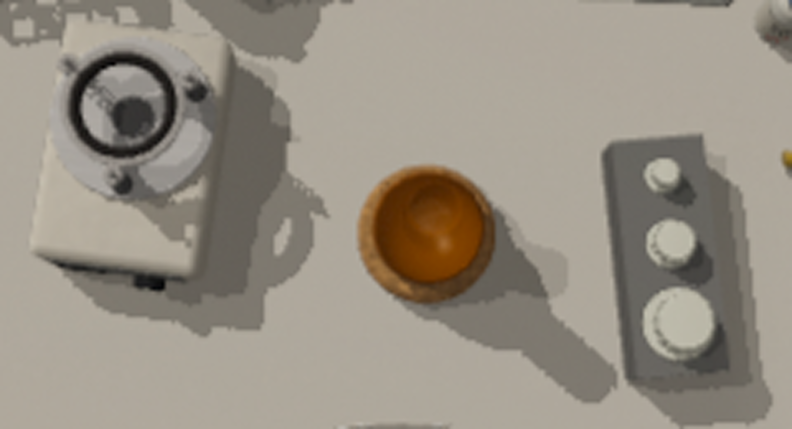

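The crop confirms the layout: the ring at crop (122,105), the flask's neck leaning away through parallax, and the medium stopper in the middle at crop (671,243). I'm moving over it.

```bash
python3 -m pendant '[{"linear":[45,12,0],"twist":-3},{"linear":[95,25,0],"twist":-6},{"linear":[145,38,0],"twist":-10.5},{"linear":[195,51,0],"twist":-10.5},{"linear":[245,65,0],"twist":-10.5},{"linear":[295,78,0],"twist":-10.5},{"linear":[335,88,0],"twist":-10.5},{"linear":[360,95,-10],"twist":-10.5},{"linear":[360,95,-27],"twist":-10.5},{"linear":[360,95,-27],"twist":-10.5},{"linear":[360,95,-27],"twist":-10.5},{"linear":[360,95,-27],"twist":-10.5}]' 0
python3 - <<'E'
from h import *
w=cap('wrist');P=cloud(w);cv2.imwrite('pics/w1.png',w['frame'])
print(-w['R'].T@w['t'],w['R'].T[:,2])
def near(x,y,r,z0,z1):
    Q=P.reshape(-1,3);Q=Q[(np.hypot(Q[:,0]-x,Q[:,1]-y)<r)&(Q[:,2]>z0)&(Q[:,2]<z1)]
    if len(Q)>5:print(len(Q),Q.mean(0).round(1),np.round(np.concatenate(cv2.minEnclosingCircle(Q[:,:2].astype(np.float32)),axis=None),1))
near(512,-407,25,70,76);near(512,-407,25,65,76);near(453,-414,35,70,80);near(563,-401,20,64,76)
b=cap('top');f=b['frame'].astype(int)
m=((f.max(2)<55)*255).astype(np.uint8);s=np.zeros_like(m);s[130:172,157:200]=m[130:172,157:200]
n,l,st,ce=cv2.connectedComponentsWithStats(s);print(st[:,4],ce)
i=1+st[1:,4].argmax();c,_=cv2.findContours((l==i).astype(np.uint8),0,1);c=max(c,key=len);e=cv2.fitEllipse(c);print(e,ray(b,*e[0],100),ray(b,*e[0],107))
print(bot.get_obs()['tool_pos'])
E
```

```text
time: 1.65
tool_pos: [512.3, -408.0, 200.6]
tcp_rot: [-3.141, -0.001, -1.46]
contact_force: [0.0, -0.2, -0.9]
grip_width: 91.8
[ 594.02994753 -397.7210981   359.92744589] [-0.29767888 -0.03420832 -0.95405297]
691 [ 514.3 -407.5   72.9] [ 513.7 -407.4   15.1]
744 [ 514.8 -407.4   72.6] [ 513.3 -407.8   15.7]
1224 [ 455.6 -413.9   74.9] [ 454.3 -413.7   21.4]
357 [ 565.5 -401.8   68.7] [ 565.1 -401.8   10.1]
[196373    212      7     16] [[255.59374252 191.54834931]
 [176.57075472 150.94811321]
 [198.42857143 148.42857143]
 [175.75       154.25      ]]
((176.9338836669922, 151.50440979003906), (29.768733978271484, 30.742637634277344), 77.05835723876953) [596.1885456   -5.21118552 100.        ] [594.60635296  -6.56185503 107.        ]
[ 512.41290279 -407.82259449  200.50659578]
```

View pics/w1.png

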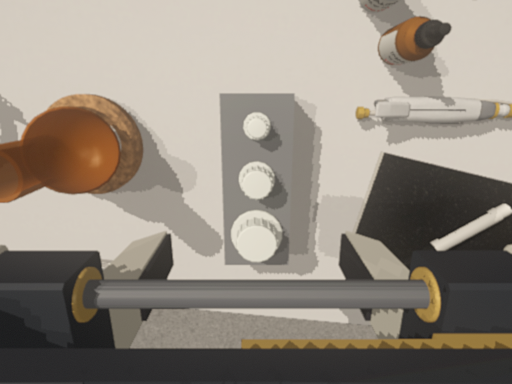

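The wrist view shows the medium stopper centred between the jaws at (257,181), with nothing in the way. I'm descending to grip it.

```bash
python3 -m pendant '[{"linear":[1,0,-40],"twist":0},{"linear":[1,0,-80],"twist":0},{"linear":[1,0,-115],"twist":0},{"linear":[1,0,-135],"twist":0},{"linear":[1,0,-142],"twist":0},{"linear":[1,0,-145],"twist":0},{"linear":[1,0,-145],"twist":0},{"linear":[1,0,-145],"twist":0}]' 0
python3 -m pendant '[{"linear":[0,0,0],"twist":0},{"linear":[0,0,0],"twist":0},{"linear":[0,0,0],"twist":0},{"linear":[0,0,0],"twist":0},{"linear":[0,0,0],"twist":0},{"linear":[0,0,0],"twist":0},{"linear":[0,0,0],"twist":0},{"linear":[0,0,0],"twist":0},{"linear":[0,0,0],"twist":0},{"linear":[0,0,0],"twist":0}]' 255
```

```text
time: 2.75
tool_pos: [513.9, -407.8, 55.8]
tcp_rot: [-3.141, -0.001, -1.459]
contact_force: [-0.8, -0.1, -0.2]
grip_width: 92.1
time: 4.0
tool_pos: [513.6, -407.4, 54.7]
tcp_rot: [-3.142, -0.0, -1.459]
contact_force: [0.5, 0.1, -0.0]
grip_width: 27.2
```

```bash
python3 -m pendant '[{"linear":[0,0,10],"twist":0},{"linear":[0,0,30],"twist":0},{"linear":[0,0,70],"twist":0},{"linear":[0,0,115],"twist":0},{"linear":[0,0,150],"twist":0},{"linear":[0,0,170],"twist":0},{"linear":[2,20,175],"twist":0},{"linear":[4,60,175],"twist":0},{"linear":[5,95,175],"twist":0},{"linear":[6,110,175],"twist":0},{"linear":[6,110,175],"twist":0},{"linear":[6,110,175],"twist":0},{"linear":[6,110,175],"twist":0}]'
python3 - <<'E'
from h import *
def fit(Q):
    A=np.c_[2*Q[:,:2],np.ones(len(Q))];s=np.linalg.lstsq(A,(Q[:,:2]**2).sum(1),rcond=None)[0];return s[:2].round(1),np.sqrt(s[2]+s[0]**2+s[1]**2).round(1)
for n in('wrist','top'):
    w=cap(n);P=cloud(w).reshape(-1,3)
    if n=='wrist':cv2.imwrite('pics/w2.png',w['frame'])
    Q=P[(np.hypot(P[:,0]-520.5,P[:,1]+227)<27)&(P[:,2]>141)&(P[:,2]<153)]
    if len(Q)>10:print(n,len(Q),Q.mean(0).round(1),np.round(np.concatenate(cv2.minEnclosingCircle(Q[:,:2].astype(np.float32)),axis=None),1),fit(Q))
print(bot.get_obs()['tool_pos'])
E
```

```text
time: 5.62
tool_pos: [519.4, -298.4, 229.4]
tcp_rot: [3.141, -0.0, -1.461]
contact_force: [-0.6, 0.2, 0.1]
grip_width: 27.4
wrist 986 [ 522.5 -227.   147.7] [ 521.7 -227.    20. ] (array([ 522.4, -227.3]), np.float64(17.8))
[ 519.37992602 -298.18353481  229.45574197]
```

View pics/w2.png

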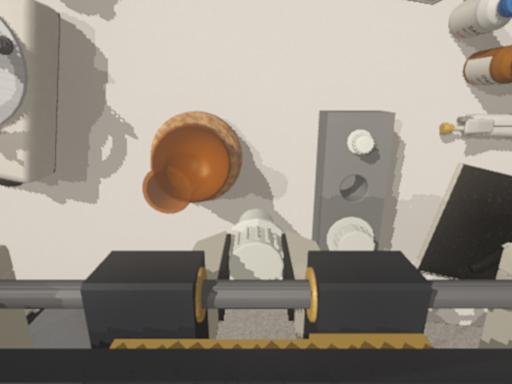

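The stopper is held straight, with the flask's mouth at (168,188) and the rim at about (521.7, −227). I'm moving over the mouth and checking from the side.

```bash
python3 -m pendant '[{"linear":[1,20,0],"twist":0},{"linear":[2,50,0],"twist":0},{"linear":[2.3,68,0],"twist":0},{"linear":[2.3,71.3,-10],"twist":0},{"linear":[2.3,71.3,-30],"twist":0},{"linear":[2.3,71.3,-35],"twist":0},{"linear":[2.3,71.3,-35],"twist":0},{"linear":[2.3,71.3,-35],"twist":0},{"linear":[2.3,71.3,-35],"twist":0}]'
python3 - <<'E'
from h import *
a=cap('scene')
p=a['R']@np.array([521.7,-227,148])+a['t'];u=int(p[0]/p[2]*a['fx']+a['cx']);v=int(p[1]/p[2]*a['fy']+a['cy']);print(u,v)
cv2.imwrite('pics/s1.png',cv2.resize(a['frame'][v-70:v+60,u-70:u+70],None,fx=4,fy=4,interpolation=cv2.INTER_CUBIC))
E
```

```text
time: 6.85
tool_pos: [522.1, -226.4, 195.3]
tcp_rot: [-3.141, -0.001, -1.459]
contact_force: [0.1, 0.8, 0.3]
grip_width: 27.1
269 184
```

View pics/s1.png

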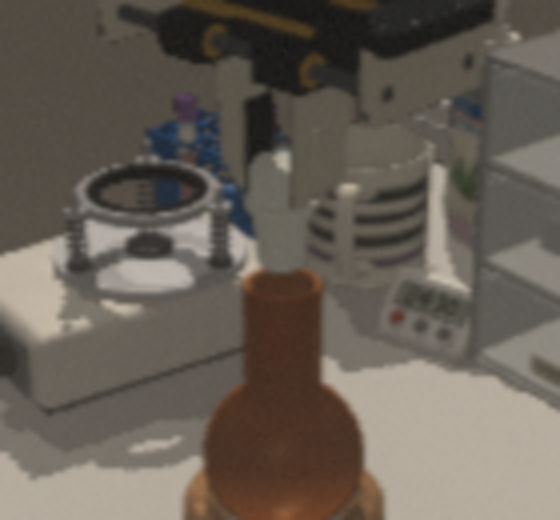

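The side view has the stopper's tip at crop (284,268), centred over the mouth at (284,285). I'm inserting it.

```bash
python3 -m pendant '[{"linear":[0,0,-5],"twist":0},{"linear":[0,0,-10],"twist":0},{"linear":[0,0,-14],"twist":0},{"linear":[0,0,-18],"twist":0},{"linear":[0,0,-22],"twist":0},{"linear":[0,0,-26],"twist":0},{"linear":[0,0,-29],"twist":0},{"linear":[0,0,-32],"twist":0},{"linear":[0,0,-32],"twist":0}]'
python3 -m pendant '[{"linear":[0,0,-2],"twist":0},{"linear":[0,0,-4],"twist":0},{"linear":[0,0,-5],"twist":0},{"linear":[0,0,-6],"twist":0},{"linear":[0,0,-6],"twist":0},{"linear":[0,0,-6],"twist":0}]'
```

```text
time: 8.02
tool_pos: [521.7, -226.0, 162.5]
tcp_rot: [3.141, 0.0, -1.459]
contact_force: [0.3, -0.3, -0.9]
grip_width: 27.2
time: 8.78
tool_pos: [521.9, -226.1, 156.8]
tcp_rot: [3.142, -0.0, -1.459]
contact_force: [-0.1, -0.0, -1.0]
grip_width: 27.1
```

```bash
python3 -m pendant '[{"linear":[0,0,-1],"twist":0},{"linear":[0,0,-2],"twist":0},{"linear":[0,0,-2.5],"twist":0},{"linear":[0,0,-2.5],"twist":0},{"linear":[0,0,-2.5],"twist":0}]'
python3 -m pendant '[{"linear":[0,0,-0.7],"twist":0},{"linear":[0,0,-1.5],"twist":0},{"linear":[0,0,-1.5],"twist":0},{"linear":[0,0,-1.5],"twist":0}]'
```

```text
time: 9.4
tool_pos: [522.0, -226.2, 154.7]
tcp_rot: [-3.141, -0.001, -1.459]
contact_force: [-0.6, -0.4, 4.6]
grip_width: 27.1
time: 9.9
tool_pos: [522.5, -226.3, 154.6]
tcp_rot: [-3.139, -0.002, -1.459]
contact_force: [-2.6, 1.3, 13.1]
grip_width: 27.2
```

```bash
python3 -m pendant '[{"linear":[0,0,-1],"twist":0},{"linear":[0,0,-1.5],"twist":0},{"linear":[0,0,-1.5],"twist":0},{"linear":[0,0,-1.5],"twist":0}]'
python3 - <<'E'
from h import *
a=cap('scene');u,v=269,184
cv2.imwrite('pics/s2.png',cv2.resize(a['frame'][v-50:v+40,u-50:u+50],None,fx=6,fy=6,interpolation=cv2.INTER_CUBIC))
E
```

```text
time: 10.4
tool_pos: [522.9, -226.5, 154.5]
tcp_rot: [-3.138, -0.003, -1.459]
contact_force: [-4.4, 1.8, 22.4]
grip_width: 27.1
```

View pics/s2.png

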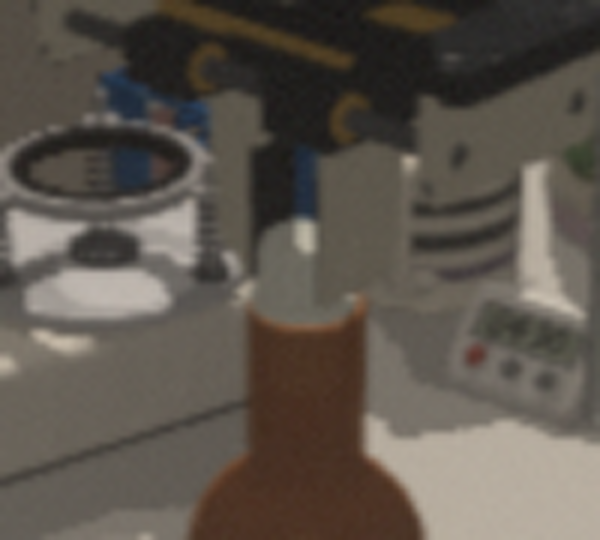

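The flange appears to be down on the rim at crop (308,318). I'm unloading, releasing and rising to check it unobstructed.

```bash
python3 -m pendant '[{"linear":[0,0,2],"twist":0},{"linear":[0,0,3.5],"twist":0},{"linear":[0,0,3.5],"twist":0}]'
python3 -m pendant '[{"linear":[0,0,0],"twist":0},{"linear":[0,0,0],"twist":0},{"linear":[0,0,0],"twist":0},{"linear":[0,0,0],"twist":0},{"linear":[0,0,0],"twist":0},{"linear":[0,0,0],"twist":0},{"linear":[0,0,15],"twist":0},{"linear":[0,0,35],"twist":0},{"linear":[0,0,70],"twist":0},{"linear":[0,0,100],"twist":0},{"linear":[0,0,120],"twist":0},{"linear":[0,0,120],"twist":0},{"linear":[0,0,120],"twist":0}]' 0
python3 - <<'E'
from h import *
a=cap('scene');u,v=269,184
cv2.imwrite('pics/s3.png',cv2.resize(a['frame'][v-50:v+40,u-50:u+50],None,fx=6,fy=6,interpolation=cv2.INTER_CUBIC))
w=cap('wrist');P=cloud(w).reshape(-1,3)
for z0,z1 in((166,178),(145,157)):
    Q=P[(np.hypot(P[:,0]-522,P[:,1]+227)<30)&(P[:,2]>z0)&(P[:,2]<z1)]
    if len(Q)>10:print(len(Q),np.median(Q,0).round(1),np.round(np.concatenate(cv2.minEnclosingCircle(Q[:,:2].astype(np.float32)),axis=None),1))
print(bot.get_obs()['tool_pos'])
E
```

```text
time: 10.82
tool_pos: [521.9, -226.1, 154.7]
tcp_rot: [3.142, -0.0, -1.459]
contact_force: [-0.5, -0.1, 3.3]
grip_width: 27.2
time: 12.45
tool_pos: [521.5, -225.9, 274.2]
tcp_rot: [3.141, 0.0, -1.459]
contact_force: [0.2, 0.2, 0.1]
grip_width: 91.9
875 [ 523.2 -224.7  173.1] [ 521.5 -224.9   15.5]
523 [ 533.5 -229.5  151.9] [ 521.8 -226.8   20.1]
[ 521.44962679 -225.82199083  273.70565264]
```

View pics/s3.png

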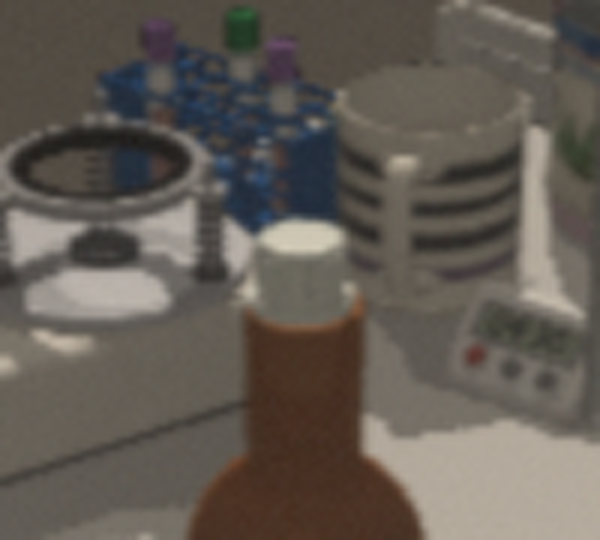

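The stopper sits level with its flange on the rim. Its top is at 173.1 mm, which matches 172 after the wrist camera's +0.9 mm bias, so it is home. Next I grip the neck.

```bash
python3 -m pendant '[{"linear":[0,-0.5,-40],"twist":0},{"linear":[0.3,-0.9,-85],"twist":0},{"linear":[0.3,-0.9,-125],"twist":0},{"linear":[0.3,-0.9,-148],"twist":0},{"linear":[0.3,-0.9,-158],"twist":0},{"linear":[0.3,-0.9,-161],"twist":0},{"linear":[0.3,-0.9,-161],"twist":0},{"linear":[0.3,-0.9,-161],"twist":0}]' 0
python3 -m pendant '[{"linear":[0,0,0],"twist":0},{"linear":[0,0,0],"twist":0},{"linear":[0,0,0],"twist":0},{"linear":[0,0,0],"twist":0},{"linear":[0,0,0],"twist":0},{"linear":[0,0,0],"twist":0},{"linear":[0,0,0],"twist":0},{"linear":[0,0,0],"twist":0},{"linear":[0,0,0],"twist":0}]' 255
```

```text
time: 13.55
tool_pos: [522.7, -227.2, 114.7]
tcp_rot: [-3.14, -0.001, -1.459]
contact_force: [-0.1, 0.4, -0.8]
grip_width: 91.6
time: 14.68
tool_pos: [522.2, -227.1, 113.7]
tcp_rot: [-3.142, -0.0, -1.459]
contact_force: [-0.6, -1.2, -0.9]
grip_width: 39.4
```

```bash
python3 -m pendant '[{"linear":[0,0,6],"twist":0},{"linear":[0,0,20],"twist":0},{"linear":[0,0,45],"twist":0},{"linear":[0,0,75],"twist":0},{"linear":[0,0,105],"twist":0},{"linear":[0,0,125],"twist":0},{"linear":[0,0,130],"twist":0},{"linear":[5,10,130],"twist":0},{"linear":[15,35,130],"twist":0},{"linear":[30,65,130],"twist":0},{"linear":[45,95,130],"twist":0},{"linear":[50,115,130],"twist":0},{"linear":[52,120,130],"twist":0},{"linear":[52,120,130],"twist":0},{"linear":[52,120,130],"twist":0},{"linear":[52,120,130],"twist":0}]'
python3 - <<'E'
from h import *
def fit(Q):
    A=np.c_[2*Q[:,:2],np.ones(len(Q))];s=np.linalg.lstsq(A,(Q[:,:2]**2).sum(1),rcond=None)[0];return s[:2].round(1),np.sqrt(s[2]+s[0]**2+s[1]**2).round(1)
w=cap('wrist');P=cloud(w);f=w['frame']
r=np.hypot(P[...,0]-596,P[...,1]+5);m=(r<50)&(P[...,2]>96)&(P[...,2]<111)
Q=P[m];print(len(Q));
if len(Q)>20:
  top=Q[Q[:,2]>np.percentile(Q[:,2],50)];print(Q.mean(0),fit(Q),fit(top),np.round(np.concatenate(cv2.minEnclosingCircle(Q[:,:2].astype(np.float32)),axis=None),1),np.percentile(Q[:,2],[5,50,95]))
b=cap('top');Pb=cloud(b)
r=np.hypot(Pb[...,0]-596,Pb[...,1]+5);Q=Pb[(r<47)&(Pb[...,2]>96)&(Pb[...,2]<111)];print('top',len(Q),fit(Q) if len(Q)>9 else 0)
a=cap('scene');
cv2.imwrite('pics/m1.png',np.hstack([cv2.resize(f,(400,300)),cv2.resize(a['frame'],(400,300))]))
print(bot.get_obs()['tool_pos'],bot.get_obs()['grip_width'])
np.save('wf.npy',f)
E
```

```text
time: 16.68
tool_pos: [573.9, -107.8, 243.8]
tcp_rot: [3.142, -0.0, -1.461]
contact_force: [-0.2, 0.6, -3.6]
grip_width: 39.5
4218
[599.12787844  -4.05947827 104.63585181] (array([597.6,  -4.9]), np.float64(38.3)) (array([597.5,  -4.4]), np.float64(36.4)) [596.   -4.9  49.9] [102.28442514 104.68386704 106.73044561]
top 193 (array([584.2,  -5.4]), np.float64(29.3))
[ 574.03877146 -107.44849997  243.79467075] 39.38600469302571
```

View pics/m1.png

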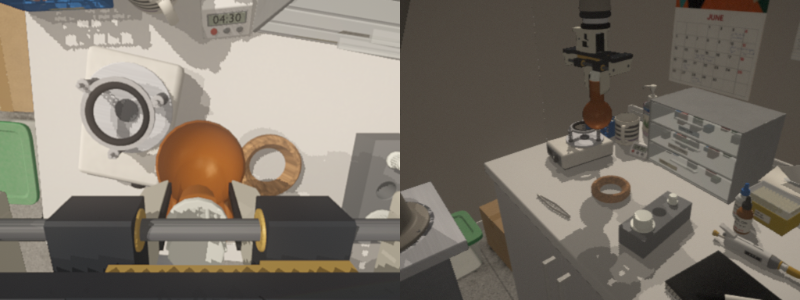

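The flask hangs upright from the neck grip and the cork ring stayed on the table. The mixer's ring is at left, wrist half (117,112). Its centre is (596.8, −4.9) from both cameras within 1 mm.

```bash
python3 -m pendant '[{"linear":[4,15,0],"twist":0},{"linear":[12,45,0],"twist":0},{"linear":[18,75,0],"twist":0},{"linear":[22,95,0],"twist":0},{"linear":[23,102.5,0],"twist":0},{"linear":[23,102.5,-10],"twist":0},{"linear":[23,102.5,-20],"twist":0},{"linear":[23,102.5,-28],"twist":0},{"linear":[23,102.5,-34],"twist":0},{"linear":[23,102.5,-34],"twist":0},{"linear":[23,102.5,-34],"twist":0},{"linear":[23,102.5,-34],"twist":0}]'
python3 - <<'E'
from h import *
a=cap('scene')
p=a['R']@np.array([596,-5,110])+a['t'];u=int(p[0]/p[2]*a['fx']+a['cx']);v=int(p[1]/p[2]*a['fy']+a['cy'])
cv2.imwrite('pics/m2.png',cv2.resize(a['frame'][v-70:v+40,u-60:u+60],None,fx=5,fy=5,interpolation=cv2.INTER_CUBIC))
E
```

```text
time: 18.32
tool_pos: [597.4, -4.5, 210.1]
tcp_rot: [-3.141, -0.0, -1.459]
contact_force: [-0.3, 0.8, -2.3]
grip_width: 39.5
```

View pics/m2.png

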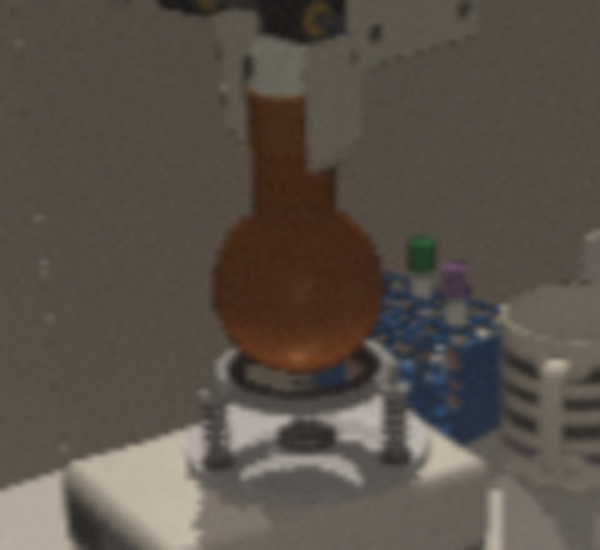

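The ball is over the ring: ball centre at crop (298,285), ring centre at (305,372). Allowing for perspective, the offset is 1–2 mm. I'm correcting slightly and lowering it gently.

```bash
python3 -m pendant '[{"linear":[0.5,-0.5,-4],"twist":0},{"linear":[0.5,-0.5,-8],"twist":0},{"linear":[0.5,-0.5,-10],"twist":0},{"linear":[0.5,-0.5,-11],"twist":0},{"linear":[0.5,-0.5,-12],"twist":0},{"linear":[0.5,-0.5,-12],"twist":0},{"linear":[0.5,-0.5,-12],"twist":0}]'
python3 -m pendant '[{"linear":[0,0,-0.7],"twist":0},{"linear":[0,0,-1.5],"twist":0},{"linear":[0,0,-1.5],"twist":0},{"linear":[0,0,-1.5],"twist":0}]'
```

```text
time: 19.25
tool_pos: [597.7, -5.0, 197.8]
tcp_rot: [-3.141, -0.0, -1.459]
contact_force: [-0.1, 0.3, -2.9]
grip_width: 39.3
time: 19.75
tool_pos: [598.1, -5.0, 196.9]
tcp_rot: [-3.14, -0.0, -1.459]
contact_force: [-0.4, 0.0, 3.5]
grip_width: 39.3
```

```bash
python3 -m pendant '[{"linear":[0,0,-1],"twist":0},{"linear":[0,0,-2],"twist":0},{"linear":[0,0,-3],"twist":0},{"linear":[0,0,-4],"twist":0},{"linear":[0,0,-4],"twist":0},{"linear":[0,0,-4],"twist":0}]'
python3 -m pendant '[{"linear":[0,0,-1],"twist":0},{"linear":[0,0,-2],"twist":0},{"linear":[0,0,-3],"twist":0},{"linear":[0,0,-4],"twist":0},{"linear":[0,0,-4],"twist":0},{"linear":[0,0,-4],"twist":0}]'
```

```text
time: 20.5
tool_pos: [598.0, -5.0, 192.6]
tcp_rot: [-3.141, -0.0, -1.459]
contact_force: [1.0, -0.3, 5.1]
grip_width: 39.6
time: 21.25
tool_pos: [598.2, -5.0, 189.1]
tcp_rot: [-3.14, -0.001, -1.459]
contact_force: [0.2, -0.1, 7.5]
grip_width: 39.6
```

```bash
python3 -m pendant '[{"linear":[0,0,-1],"twist":0},{"linear":[0,0,-2],"twist":0},{"linear":[0,0,-3],"twist":0},{"linear":[0,0,-4],"twist":0},{"linear":[0,0,-4],"twist":0},{"linear":[0,0,-4],"twist":0},{"linear":[0,0,-4],"twist":0}]'
python3 - <<'E'
from h import *
a=cap('scene')
p=a['R']@np.array([596,-5,110])+a['t'];u=int(p[0]/p[2]*a['fx']+a['cx']);v=int(p[1]/p[2]*a['fy']+a['cy'])
cv2.imwrite('pics/m3.png',cv2.resize(a['frame'][v-70:v+40,u-60:u+60],None,fx=5,fy=5,interpolation=cv2.INTER_CUBIC))
P=cloud(cap('wrist'));r=np.hypot(P[...,0]-596,P[...,1]+5)
Q=P[(r<44)&(r>35)&(P[...,2]>80)&(P[...,2]<106)&(P[...,1]>5)];print(len(Q),np.percentile(Q[:,2],[10,50,90]))
o=bot.get_obs();print(o['contact_force'],o['tool_pos'],o['moment'])
E
```

```text
time: 22.12
tool_pos: [598.3, -5.0, 185.5]
tcp_rot: [-3.139, -0.001, -1.459]
contact_force: [-0.0, 0.0, 9.9]
grip_width: 39.0
206 [92.06993479 92.7877148  93.63783145]
[ 1.63805967 -0.18622001 10.94842371] [598.2445181   -5.01835705 185.55926799] [ 0.00991853  0.12019132 -0.00198944]
```

View pics/m3.png

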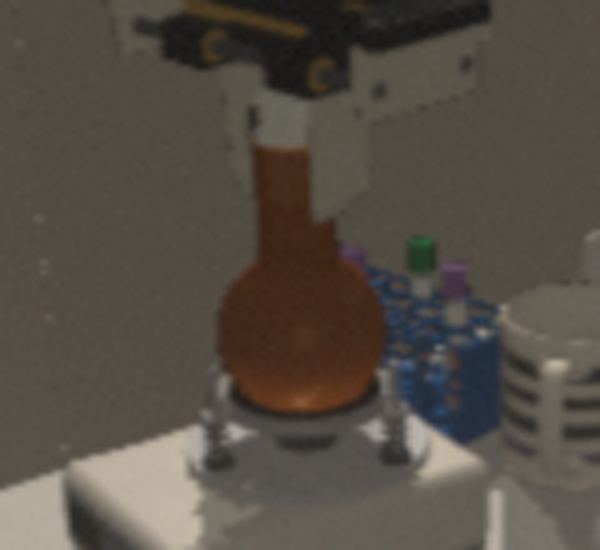

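The ring is about 11–12 mm down: the depth map went from 104.6 to 92.8 and the tool travelled 11.4. The force agrees and lateral load is small. I'm doing a short steadiness check, then handing in.

```bash
python3 -m pendant '[{"linear":[0,0,0],"twist":0},{"linear":[0,0,0],"twist":0},{"linear":[0,0,0],"twist":0},{"linear":[0,0,0],"twist":0},{"linear":[0,0,0],"twist":0},{"linear":[0,0,0],"twist":0},{"linear":[0,0,0],"twist":0},{"linear":[0,0,0],"twist":0}]' && python3 -c "
from plant import bot
print(bot.close_job())"
```

```text
time: 23.22
tool_pos: [598.2, -5.0, 185.5]
tcp_rot: [-3.139, -0.001, -1.459]
contact_force: [-0.5, -0.2, 10.3]
grip_width: 39.5
the job is handed in; nothing more can be done
None
```

The job is handed in at about 23 s: the medium stopper is home in the flask, and the arm is holding the flask by its neck in the mixer's ring, pressed down. I pushed the stopper in with about 22 N while the flask stood in its cork ring. The other two stoppers stayed in their stand.

Last checks:
- **Stopper:** its top measured 173.1 mm, against 172 expected plus a camera bias of about 1 mm, so it is home. It sat about 2 mm off the rim's centre, about what the looser fit of the cone's upper end in the bore allows.
- **Ring:** it is about 11–12 mm down out of 14. Tool travel, the depth image and the spring force (about 13.7 N with the flask's weight) all agree.
- **Hold:** the height, a push of about 10 N and a grip opening of about 39.5 mm stayed steady for a second before hand-in, with little sideways force.

No check failed.

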